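Set the hot-air nozzles in order of size

TASK

Set the four loose hot-air nozzles upright on the four rubber pads of the aluminium rack, one on each pad and standing wholly on it, in order of height: the shortest on the pad next to the upright black knobbed pin, the tallest at the far end. Leave the glass jar where it stands.

Things in the scene. Friction and masses are not known exactly. Their poses are not given: they have to be found in the camera images.
- nozzle_a: loose bare-steel hot-air nozzle, the shortest of four: 30 mm tall, standing upright on its collar; the collar at the bottom is a straight round cylinder 36 mm in diameter and 24 mm high (take it there, at any yaw), above it the nozzle narrows to an open outlet 32 mm wide at the top; about 60 g. Origin: centre of the underside, z axis up along the nozzle.
- nozzle_b: loose bare-steel hot-air nozzle, the second shortest of four: 42 mm tall, standing upright on its collar; the collar at the bottom is a straight round cylinder 36 mm in diameter and 24 mm high (take it there, at any yaw), above it the nozzle narrows to an open outlet 24 mm wide at the top; about 60 g. Origin: centre of the underside, z axis up along the nozzle.
- nozzle_c: loose bare-steel hot-air nozzle, the second tallest of four: 54 mm tall, standing upright on its collar; the collar at the bottom is a straight round cylinder 36 mm in diameter and 24 mm high (take it there, at any yaw), above it the nozzle narrows to an open outlet 16 mm wide at the top; about 60 g. Origin: centre of the underside, z axis up along the nozzle.
- nozzle_d: loose bare-steel hot-air nozzle, the tallest of four: 66 mm tall, standing upright on its collar; the collar at the bottom is a straight round cylinder 36 mm in diameter and 24 mm high (take it there, at any yaw), above it the nozzle narrows to an open outlet 9 mm wide at the top; about 60 g. Origin: centre of the underside, z axis up along the nozzle.
- pad0: fixed black round rubber pad, 50 mm in diameter and 2 mm thick, number 0 of the row of four (numbered in order along the row, 64 mm apart) on a pale bare aluminium strip (the rack) 306 x 64 x 8 mm that lies on the bench. Origin: centre of the pad's underside, 8 mm above the bench; the pad's top is 2 mm above that; its y axis runs along the row, from pad3 towards pad0.
- pad1: fixed black round rubber pad, 50 mm in diameter and 2 mm thick, number 1 of the row of four (numbered in order along the row, 64 mm apart) on a pale bare aluminium strip (the rack) 306 x 64 x 8 mm that lies on the bench. Origin: centre of the pad's underside, 8 mm above the bench; the pad's top is 2 mm above that; its y axis runs along the row, from pad3 towards pad0.
- pad2: fixed black round rubber pad, 50 mm in diameter and 2 mm thick, number 2 of the row of four (numbered in order along the row, 64 mm apart) on a pale bare aluminium strip (the rack) 306 x 64 x 8 mm that lies on the bench. Origin: centre of the pad's underside, 8 mm above the bench; the pad's top is 2 mm above that; its y axis runs along the row, from pad3 towards pad0.
- pad3: fixed black round rubber pad, 50 mm in diameter and 2 mm thick, number 3 of the row of four (numbered in order along the row, 64 mm apart) on a pale bare aluminium strip (the rack) 306 x 64 x 8 mm that lies on the bench. Origin: centre of the pad's underside, 8 mm above the bench; the pad's top is 2 mm above that; its y axis runs along the row, from pad3 towards pad0.
- pin: fixed upright black pin with a round knob, 50 mm tall, knob 24 mm across, at one end of the aluminium strip, 40 mm beyond the last pad; it may be the pad0 end or the pad3 end (the other end has only a flat steel disc, 20 mm across, 4 mm thick). Origin: centre of its foot, on the strip.
- jar: loose clear glass jar with a pale round dispenser top (bystander), 60 mm in diameter, 74 mm tall, upright on the bench. Origin: centre of its underside.
There are look-alikes about, which are no part of the job. What is shaped like the nozzle_c but turquoise is not meant. Leave any yellow look-alike of the nozzle_b alone.

How it is judged:
By the outcome, as a careful person would: the job done as asked, in the order asked, and still so for the second after the job is handed in, with the robot touching nothing.
It also fails if it takes over 99 s, if anything falls off the work surface, if the arm or the gripper's body presses on something with over 40 N, if the wrist force passes 120 N, or if a joint passes its speed limit or range.

ROBOT

A 6-joint arm with a two-finger parallel gripper is mounted at the origin on a cart in front of the work surface, level with it; the furniture and walls round the work are solid. World frame = base frame: x ahead of the robot, y to its left, z up, the work surface at z = 0. Lengths are in m, angles in rad, forces in N, time in s.
With the tool pointing down it reaches from about 0.375 to 0.925 m from the base axis. Payload 5.7 kg.
Tool frame: the origin (TCP) lies between the finger pads; the fingertips stand 22 mm ahead of it and the grasp point (between the pads) lies 3 mm ahead of it; z points along the fingers, y is the line along which they close (so a half turn about z gives the same grasp; the last joint's range is limited). The gripper opens to 88 mm and grips with 3 to 60 N. Pads are 20 mm wide; open, the fingers measure 115 mm over their backs; the gripper's body (75 mm by 178 mm) begins 61 mm behind the grasp point.
Start: joints at [1.197, 0.359, 1.51, -0, 1.272, -0.115], TCP at [0.154, 0.58, 0.245] pointing down, gripper open.
Joint ranges: [-2.97, 2.97], [-1.01, 2.36], [0.21, 2.38], [-0.96, 4.11], [0.2, 2.71], [-2.98, 2.98]. Speed limits (rad/s): [2.39, 2.39, 3.14, 3.14, 3.14, 3.14].

INTERFACE

Orientations are given as a unit quaternion [x, y, z, w].
In Python, from plant import monitor, capture, bot gives the robot as it stands.
- The arm moves only by the shell command python3 -m inch 'ROWS' [FORCE]. ROWS is a JSON object of lists of equal length, an entry for each row: "linear": the shift along the tool's x, y, z each as a share of 400 mm, from -1 to 1, a list of three; "angular": the turn, a rotation vector about the tool's x, y, z each as a share of 2 pi rad, from -1 to 1, a list of three; "grip": the opening, from 0 (shut) to 1 (fully open). A call has 1 to 12 rows; each row is the pose to reach, as a shift and turn from the pose commanded when the call began, along the tool's axes at that moment, turning the shorter way round; what a row does not reach only later rows make up. A row lasts 1/12 s, in which the tool goes at most 41.7 mm and 7.16 degrees, less where a joint would pass 70% of its speed; a pose out of reach is approached as far as the arm can. A call with a number of a shift or a turn outside -1 to 1 is refused whole. A call with a gripper value outside its range is refused whole. The fingers move at their own pace and stop on an object; FORCE is the grip in N (left out, the last holds). Time passes only in rows, so rows that repeat a pose let the fingers close. It gives the time, the measured TCP pose, the force, the opening and the grip force at its end, in the units of the state.
- monitor.observe(): the state, without advancing time (a new reading comes with each control period).
- capture(name): name is "scene" or "side" or "wrist"; returns a dict with "image" (420x560x3 uint8, red, green, blue), "K" (3x3 intrinsics, pixels), "distortion" ([k1, k2, p1, p2, k3] as OpenCV has them; the pictures are not rectified), "xyz" and "rotation" of the camera in the world. Camera axes: x right, y down, z forward; pixel columns grow to the right and rows downward; lengths in m; the calibration is good to about 2 mm. A picture is of the moment at which its call begins. There is no depth.
- bot.hand_in(): hands the job in; it is judged then, once.
The state is a dict: "time": time; "joints": joint angles; "qd": joint speeds; "joint_torque": joint torques, N m; "position": TCP position; "orientation": TCP orientation; "contact_force": force on the tool from outside, world axes, zero at the start; "ft_torque": the same for the moment, N m; "opening": finger opening in m; "grasp_force": force on a finger pad.
Only numpy, scipy, OpenCV 4.12 (cv2) and the standard library are available. Lean on these libraries where they do the work, as an engineer would, in place of code of your own. Each camera call takes 0.05 s, during which the arm holds its last target. There are 200 camera calls.

## Working session

There is one attempt and no reset: what is moved stays moved. The work goes in short steps, Python scripts to look and compute and a shell command to move; the robot and the scene stay as the last step left them, time stands still between calls to the robot, and variables do not carry over. Pictures are saved under pics/ and viewed, at most 14 in all, crops included, and the job is handed in when it is done.

```bash
ls; mkdir -p pics; python3 - <<'E'
from plant import monitor, capture, bot
import cv2
s=monitor.observe();print(s)
for n in("scene","side"):
    c=capture(n);cv2.imwrite(f"pics/{n}0.png",c["image"][:,:,::-1]);print(n,c["K"],c["distortion"],c["xyz"],c["rotation"])
E
```

```text
pics
{'time': 0.0, 'joints': array([ 1.19693057e+00,  3.59520863e-01,  1.51140398e+00, -1.28989419e-05,
        1.27249670e+00, -1.15072936e-01]), 'qd': array([ 0.00063414, -0.00089122, -0.00040393, -0.00077789, -0.00110546,
       -0.00170387]), 'joint_torque': array([ 2.06287827e-03, -5.15374160e+01, -2.70720452e+01,  6.76356652e-02,
        3.48645856e-02, -8.82627842e-05]), 'position': array([0.15330998, 0.57942358, 0.24381094]), 'orientation': array([ 1.29033686e-01,  9.91639789e-01, -8.88745810e-04, -2.15353796e-04]), 'contact_force': array([ 0.3065052 , -0.1133605 , -0.36402108]), 'ft_torque': array([-0.03221087, -0.00237246,  0.04571281]), 'grasp_force': 0.0, 'opening': 0.08814623871584097}
scene [[474.32952998   0.         272.20478247]
 [  0.         474.32952998 207.61837769]
 [  0.           0.           1.        ]] [-0.05130519  0.          0.          0.          0.        ] [-0.18279187 -0.70317024  1.06458627] [ 0.85522962 -0.35638619  0.1511173  -0.34457908]
side [[428.52234759   0.         274.58756444]
 [  0.         428.52234759 211.43474998]
 [  0.           0.           1.        ]] [0.0354651 0.        0.        0.        0.       ] [0.34407816 0.9487889  0.61364932] [-0.08066603  0.86371246 -0.49596097  0.03894205]
```

View pics/scene0.png

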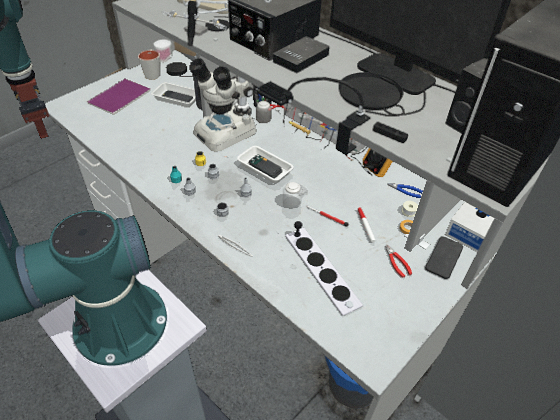

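View pics/side0.png

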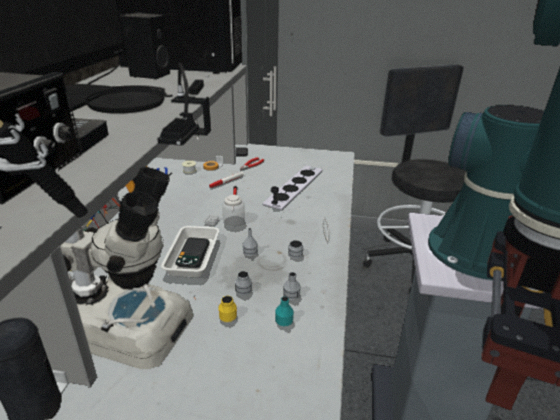

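Scene view: grey nozzles at about (189,186), (212,171), (245,187) and (222,209). The look-alikes are turquoise (175,174) and yellow (200,158). The jar is at (290,193), the pin at (298,228), and the pads run from (304,243) to (341,293). Next is one close crop of both views.

```bash
python3 - <<'E'
import cv2,numpy as np
a=cv2.imread("pics/scene0.png")[145:225,160:320];b=cv2.imread("pics/side0.png")[180:335,195:335]
a=cv2.resize(a,None,fx=5,fy=5,interpolation=cv2.INTER_CUBIC)[:, :800]
cv2.imwrite("pics/c1.png",a)
b=cv2.resize(b,None,fx=3.8,fy=3.8,interpolation=cv2.INTER_CUBIC);cv2.imwrite("pics/c2.png",b)
E
```

```text
(no output)
```

View pics/c1.png

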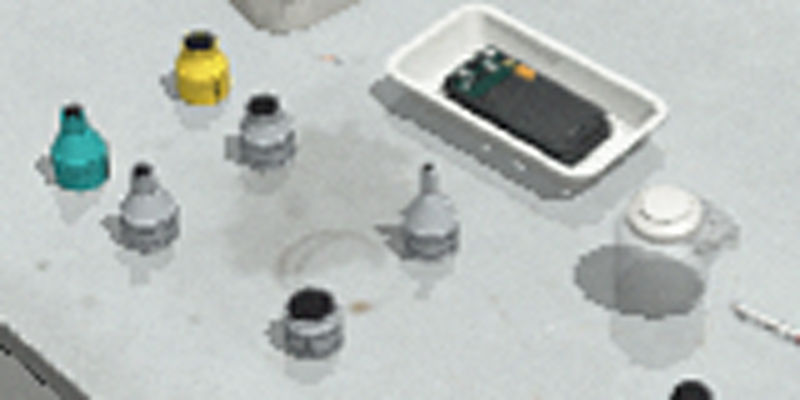

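View pics/c2.png

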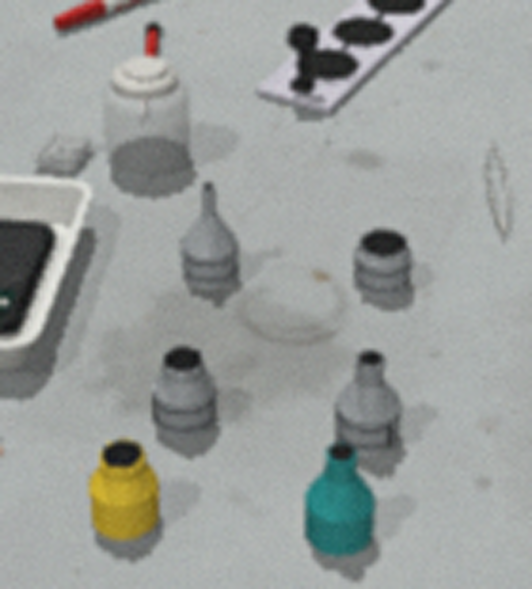

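In the crops, the grey outlets are at: a (310,303), b (263,105), c (143,171), d (428,168) in scene, and a (383,242), b (182,358), c (370,358), d (208,187) in side. Turquoise and yellow are clearly distinct. The pin is next to the near pad.

```bash
cat > h.py <<'E'
import numpy as np,cv2
from scipy.spatial.transform import Rotation as R
def rot(c):
    r=np.array(c["rotation"]);return R.from_quat(r).as_matrix() if r.size==4 else r
def ray(c,p):
    u=cv2.undistortPoints(np.array([[p]],float),c["K"],np.array(c["distortion"]))[0,0]
    return rot(c)@np.array([u[0],u[1],1.])
def plane(c,p,z):
    d=ray(c,p);o=np.array(c["xyz"]);return (o+d*(z-o[2])/d[2])
def tri(cs,ps):
    A=np.zeros((3,3));b=np.zeros(3)
    for c,p in zip(cs,ps):
        d=ray(c,p);d/=np.linalg.norm(d);M=np.eye(3)-np.outer(d,d);A+=M;b+=M@c["xyz"]
    return np.linalg.solve(A,b)
E
python3 - <<'E'
from h import *
from plant import capture
np.set_printoptions(precision=4,suppress=True)
S=capture("scene");D=capture("side")
sc={'a':(310,303,.03),'b':(263,105,.042),'c':(143,171,.054),'d':(428,168,.066)}
sd={'a':(383,242),'b':(182,358),'c':(370,358),'d':(208,187)}
for k in sc:
    p=[(v+.5)/5-.5+o for v,o in zip(sc[k][:2],(160,145))];q=[(v+.5)/3.8-.5+o for v,o in zip(sd[k],(195,180))]
    z=sc[k][2];print(k,plane(S,p,z)[:2],plane(D,q,z)[:2],tri([S,D],[p,q]))
for n,c,(x0,y0,x1,y1) in(("scene",S,(280,215,370,320)),("side",D,(255,160,335,215))):
    g=c["image"][y0:y1,x0:x1].max(2);m=(g<70).astype(np.uint8)
    N,L,st,ce=cv2.connectedComponentsWithStats(m)
    for i in range(1,N):
        if st[i,4]>25:
            p=ce[i]+(x0,y0);print(n,p,st[i],plane(c,p,.01)[:2])
print("jar",plane(S,((668)/5+160,210/5+145),.074)[:2],plane(D,(142/3.8+195,75/3.8+180),.074)[:2])
print("pin",plane(S,(298,226),.046),plane(D,(302/3.8+195,38/3.8+180),.046))
E
```

```text
a [0.4425 0.1082] [0.4385 0.1047] [0.4396 0.1064 0.032 ]
b [0.5339 0.2579] [0.5307 0.2562] [0.5316 0.2566 0.043 ]
c [0.4304 0.2515] [0.4264 0.251 ] [0.428  0.2506 0.0546]
d [0.5511 0.117 ] [0.5477 0.1186] [0.5494 0.1168 0.0658]
scene [297.3714 228.0143] [14  7  8 15 70] [ 0.5515 -0.1068]
scene [303.673  243.4654] [ 16  23  16  12 159] [ 0.5201 -0.1601]
scene [315.3314 259.0291] [ 27  38  17  13 172] [ 0.5009 -0.2213]
scene [327.6211 275.4421] [ 40  54  17  14 190] [ 0.4817 -0.2823]
scene [340.5784 292.7843] [ 52  71  18  15 204] [ 0.4625 -0.3431]
side [307.2632 172.4561] [46 10 13  6 57] [ 0.4596 -0.3406]
side [298.9833 179.95  ] [38 17 13  6 60] [ 0.4792 -0.2792]
side [290.1912 187.8529] [28 25 15  7 68] [ 0.4986 -0.2189]
side [277.9714 195.2571] [ 16  27  18  17 140] [ 0.5272 -0.1638]
jar [ 0.6225 -0.0222] [0.6201 0.0025]
pin [ 0.5335 -0.1232  0.046 ] [ 0.5316 -0.1269  0.046 ]
```

```bash
cat >> h.py <<'E'
YAW=np.arctan2(-.303,.953)   # tool y across the row
def shares(x,y,z,yaw=YAW):
    from plant import monitor
    s=monitor.observe();Q=R.from_quat(s["orientation"]);p=np.array(s["position"])
    yv=np.array([np.cos(yaw),np.sin(yaw),0]);zv=np.array([0,0,-1.]);T=R.from_matrix(np.c_[np.cross(yv,zv),yv,zv])
    l=Q.inv().apply(np.array([x,y,z])-p)/.4;a=(Q.inv()*T).as_rotvec()/2/np.pi
    print("lin",np.round(l,4).tolist(),"ang",np.round(a,4).tolist(),"rows",round(max(np.linalg.norm(l)*.4/.0417,np.linalg.norm(a)*360/7.16),1))
E
python3 - <<'E'
from h import *
from plant import capture
S=capture("scene")
print("turq",plane(S,(72/5+159.6,110/5+144.6),.054),"yel",plane(S,(200/5+159.6,40/5+144.6),.042))
shares(.49,.18,.245)
E
```

```text
turq [0.43442631 0.33015322 0.054     ] yel [0.54737172 0.33930965 0.042     ]
lin [-1.0691, -0.7507, -0.0013] ang [-0.0001, 0.0001, 0.2578] rows 13.0
```

```bash
python3 -m inch '{"linear":[[-1,-0.75,0],[-1,-0.75,0],[-1,-0.75,0],[-1,-0.75,0],[-1,-0.75,0],[-1,-0.75,0],[-1,-0.75,0],[-1,-0.75,0],[-1,-0.75,0],[-1,-0.75,0],[-1,-0.75,0],[-1,-0.75,0]],"angular":[[0,0,0.258],[0,0,0.258],[0,0,0.258],[0,0,0.258],[0,0,0.258],[0,0,0.258],[0,0,0.258],[0,0,0.258],[0,0,0.258],[0,0,0.258],[0,0,0.258],[0,0,0.258]],"grip":[1,1,1,1,1,1,1,1,1,1,1,1]}'
python3 - <<'E'
from h import *
shares(.49,.18,.245)
E
```

```text
time: 1.25
position: [0.4643, 0.1857, 0.2448]
orientation: [0.772, 0.635, 0.0, 0.0]
contact_force: [0.3, 0.3, -0.2]
opening: 0.0878
grasp_force: 0.0
lin [-0.0017, 0.0658, -0.0005] ang [0.0, -0.0, 0.0181] rows 0.9
```

```bash
python3 -m inch '{"linear":[[0,0.066,0],[0,0.066,0],[0,0.066,0],[0,0.066,0]],"angular":[[0,0,0.018],[0,0,0.018],[0,0,0.018],[0,0,0.018]],"grip":[1,1,1,1]}'
python3 - <<'E'
from h import *
from plant import capture
c=capture("wrist");cv2.imwrite("pics/w1.png",c["image"][:,:,::-1]);np.savez("w1.npz",**c);print(c["xyz"])
E
```

```text
time: 1.58
position: [0.4886, 0.1828, 0.2443]
orientation: [0.805, 0.594, -0.001, -0.0]
contact_force: [0.3, -0.3, -0.5]
opening: 0.0873
grasp_force: 0.0
[0.51115787 0.25634988 0.38525944]
```

View pics/w1.png

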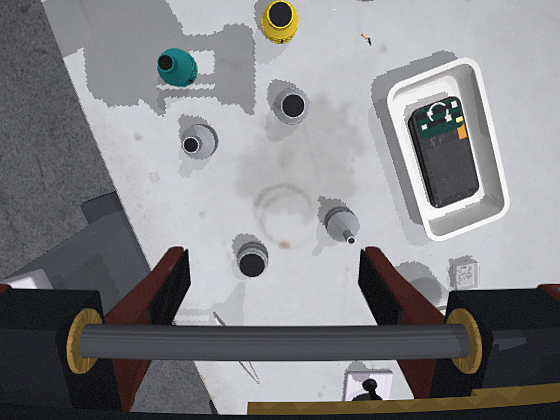

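Wrist view: outlets at a (252,264), b (293,104), c (190,145) and d (350,240), with turquoise at (165,62) and yellow at (279,14) beyond.

```bash
python3 - <<'E'
from h import *
c=dict(np.load("w1.npz"))
for k,p,z in(('a',(252,264),.03),('b',(293,104),.042),('c',(190.5,145),.054),('d',(350,240),.066)):print(k,plane(c,p,z))
shares(.548,.117,.12)
E
```

```text
a [0.43874284 0.1067548  0.03      ]
b [0.5306517  0.25880742 0.042     ]
c [0.4258678  0.25167885 0.054     ]
d [0.54717711 0.11784967 0.066     ]
lin [-0.1136, 0.1921, 0.3107] ang [-0.0002, 0.0001, 0.0014] rows 3.7
```

```bash
python3 -m inch '{"linear":[[-0.114,0.192,0],[-0.114,0.192,0],[-0.114,0.192,0.2],[-0.114,0.192,0.31],[-0.114,0.192,0.31],[-0.114,0.192,0.4],[-0.114,0.192,0.48],[-0.114,0.192,0.547],[-0.114,0.192,0.547],[-0.114,0.192,0.547]],"angular":[[0,0,0.001],[0,0,0.001],[0,0,0.001],[0,0,0.001],[0,0,0.001],[0,0,0.001],[0,0,0.001],[0,0,0.001],[0,0,0.001],[0,0,0.001]],"grip":[0.8,0.8,0.8,0.8,0.8,0.8,0.8,0.8,0.8,0.8]}' 20
python3 - <<'E'
from h import *
shares(.548,.1175,.0255)
E
```

```text
time: 2.47
position: [0.5478, 0.1176, 0.0251]
orientation: [0.806, 0.592, -0.001, -0.001]
contact_force: [-0.1, -0.4, -0.0]
opening: 0.0706
grasp_force: 0.0
lin [-0.0, 0.0006, -0.001] ang [-0.0003, 0.0001, 0.0005] rows 0.0
```

```bash
python3 -m inch '{"linear":[[0,0,0],[0,0,0],[0,0,0],[0,0,0],[0,0,0],[0,0,0],[0,0,-0.05],[0,0,-0.15],[0,0,-0.26],[0,0,-0.26],[0,0,-0.26]],"angular":[[0,0,0],[0,0,0],[0,0,0],[0,0,0],[0,0,0],[0,0,0],[0,0,0],[0,0,0],[0,0,0],[0,0,0],[0,0,0]],"grip":[0.3,0.3,0.3,0.3,0.3,0.3,0.3,0.3,0.3,0.3,0.3]}' 20
python3 - <<'E'
from h import *
shares(.461,-.342,.13)
E
```

```text
time: 3.38
position: [0.5515, 0.1165, 0.1327]
orientation: [0.807, 0.59, 0.003, 0.002]
contact_force: [-0.8, 0.5, -2.0]
opening: 0.0349
grasp_force: 20.0
lin [-1.1609, 0.1313, 0.0048] ang [0.0009, -0.0004, 0.0001] rows 11.2
```

```bash
python3 -m inch '{"linear":[[-0.08,0.01,0],[-0.18,0.02,0],[-0.28,0.03,0],[-0.38,0.05,0],[-0.48,0.06,0],[-0.58,0.07,0],[-0.68,0.08,0],[-0.78,0.1,0],[-0.87,0.12,0],[-0.94,0.13,0],[-0.98,0.13,0],[-1,0.13,0]],"angular":[[0,0,0],[0,0,0],[0,0,0],[0,0,0],[0,0,0],[0,0,0],[0,0,0],[0,0,0],[0,0,0],[0,0,0],[0,0,0],[0,0,0]],"grip":[0.3,0.3,0.3,0.3,0.3,0.3,0.3,0.3,0.3,0.3,0.3,0.3]}' 20
python3 - <<'E'
from h import *
from plant import capture
c=capture("wrist");cv2.imwrite("pics/w2.png",c["image"][:,:,::-1]);np.savez("w2.npz",**c);print(c["xyz"])
shares(.461,-.342,.13)
E
```

```text
time: 4.38
position: [0.4762, -0.2826, 0.1281]
orientation: [0.808, 0.589, -0.001, -0.001]
contact_force: [0.4, 0.4, -0.6]
opening: 0.0348
grasp_force: 20.0
[ 0.49960593 -0.2093919   0.26913416]
lin [-0.1531, 0.0091, -0.0044] ang [-0.0004, -0.0, -0.0003] rows 1.5
```

View pics/w2.png

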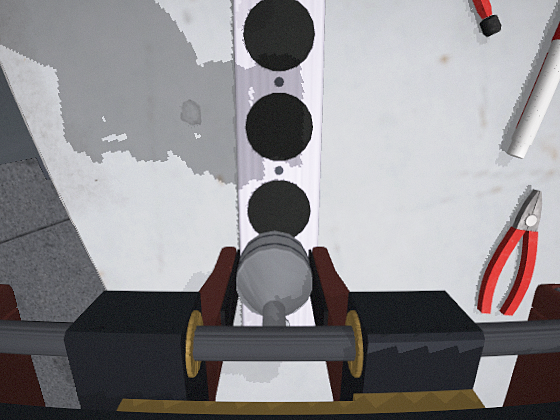

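The nozzle is held upright and aligned with the row. Pads are visible at (279,34), (279,126) and (279,210), the last partly occluded.

```bash
python3 - <<'E'
from h import *
c=dict(np.load("w2.npz"));print(np.array([plane(c,p,.01) for p in((279,34),(279,126.5))]))
g=c["image"][:,:,:].max(2);m=(g[:170,230:330]<60).astype(np.uint8)
N,L,st,ce=cv2.connectedComponentsWithStats(m)
for i in range(1,N):
    if st[i,4]>500:print(ce[i]+(230,0),st[i],plane(c,ce[i]+(230,0),.01))
E
```

```text
[[ 0.51878883 -0.15918482  0.01      ]
 [ 0.49969944 -0.2195988   0.01      ]]
[278.53789188  33.71167613] [  13    0   72   71 4051] [ 0.51854003 -0.15890703  0.01      ]
[278.69721907 126.19580023] [  16   93   67   67 3524] [ 0.49955347 -0.21932234  0.01      ]
```

```bash
python3 -m inch '{"linear":[[-0.08,0.009,0],[-0.153,0.009,0],[-0.153,0.009,0],[-0.153,0.009,0.08],[-0.153,0.009,0.15],[-0.153,0.009,0.19],[-0.153,0.009,0.21],[-0.153,0.009,0.225],[-0.153,0.009,0.231],[-0.153,0.009,0.231],[-0.153,0.009,0.231]],"angular":[[0,0,0],[0,0,0],[0,0,0],[0,0,0],[0,0,0],[0,0,0],[0,0,0],[0,0,0],[0,0,0],[0,0,0],[0,0,0]],"grip":[0.3,0.3,0.3,0.3,0.3,0.3,0.3,0.3,0.3,0.3,0.3]}' 20
python3 - <<'E'
from h import *
shares(.461,-.3417,.0355)
E
```

```text
time: 5.35
position: [0.4633, -0.3402, 0.0383]
orientation: [0.807, 0.591, 0.0, 0.001]
contact_force: [-0.4, 0.4, -0.0]
opening: 0.0349
grasp_force: 20.0
lin [-0.0053, -0.0043, 0.0069] ang [0.0002, 0.0001, 0.0001] rows 0.1
```

```bash
python3 -m inch '{"linear":[[-0.005,-0.004,0.004],[-0.005,-0.004,0.006],[-0.005,-0.004,0.006],[-0.005,-0.004,0.006]],"angular":[[0,0,0],[0,0,0],[0,0,0],[0,0,0]],"grip":[0.3,0.3,0.3,0.3]}' 20
python3 - <<'E'
from h import *
shares(.461,-.3417,.0355)
E
```

```text
time: 5.68
position: [0.4608, -0.3422, 0.0361]
orientation: [0.807, 0.59, 0.0, 0.001]
contact_force: [-1.5, -0.3, 6.4]
opening: 0.0351
grasp_force: 20.0
lin [0.0012, 0.0001, 0.0016] ang [0.0002, 0.0002, 0.0] rows 0.0
```

```bash
python3 -m inch '{"linear":[[0,0,0],[0,0,0],[0,0,0],[0,0,0],[0,0,-0.05],[0,0,-0.15],[0,0,-0.25],[0,0,-0.35],[0,0,-0.35],[0,0,-0.35]],"angular":[[0,0,0],[0,0,0],[0,0,0],[0,0,0],[0,0,0],[0,0,0],[0,0,0],[0,0,0],[0,0,0],[0,0,0]],"grip":[0.6,0.6,0.7,0.7,0.7,0.7,0.7,0.7,0.7,0.7]}' 20
python3 - <<'E'
from h import *
from plant import capture
c=capture("wrist");cv2.imwrite("pics/w3.png",c["image"][:,:,::-1])
shares(.427,.2512,.16)
E
```

```text
time: 6.52
position: [0.462, -0.3428, 0.1778]
orientation: [0.807, 0.591, 0.001, 0.003]
contact_force: [-0.6, 0.2, -0.4]
opening: 0.0616
grasp_force: 0.0
lin [1.3872, -0.5289, 0.0373] ang [0.0003, 0.0001, 0.0001] rows 14.2
```

View pics/w3.png

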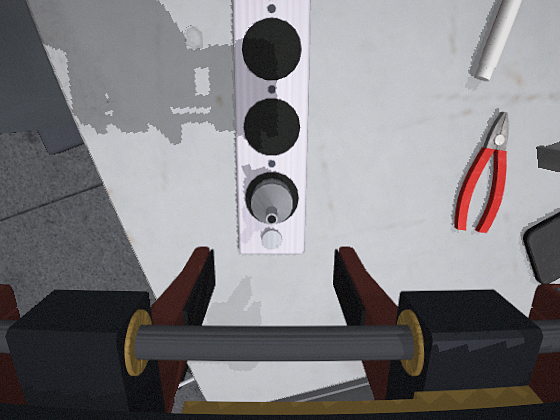

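Nozzle d (272,205) stands centred on the far pad, with black visible all round. Next is c.

```bash
python3 -m inch '{"linear":[[0.09,-0.03,0],[0.18,-0.07,0],[0.27,-0.1,0],[0.36,-0.14,0],[0.45,-0.17,0],[0.54,-0.21,0],[0.63,-0.24,0],[0.72,-0.27,0],[0.81,-0.31,0],[0.9,-0.34,0],[1,-0.38,0],[1,-0.47,0]],"angular":[[0,0,0],[0,0,0],[0,0,0],[0,0,0],[0,0,0],[0,0,0],[0,0,0],[0,0,0],[0,0,0],[0,0,0],[0,0,0],[0,0,0]],"grip":[0.8,0.8,0.8,0.8,0.8,0.8,0.8,0.8,0.8,0.8,0.8,0.8]}' 20
python3 - <<'E'
from h import *
shares(.427,.2512,.0255)
E
```

```text
time: 7.57
position: [0.4065, 0.1007, 0.1743]
orientation: [0.807, 0.591, 0.002, 0.0]
contact_force: [1.0, 0.8, 1.1]
opening: 0.0706
grasp_force: 0.0
lin [0.3732, -0.0656, 0.373] ang [0.0005, -0.0005, 0.0003] rows 5.1
```

```bash
python3 -m inch '{"linear":[[0.1,-0.02,0],[0.2,-0.04,0],[0.3,-0.06,0],[0.373,-0.066,0],[0.373,-0.066,0.05],[0.373,-0.066,0.15],[0.373,-0.066,0.25],[0.373,-0.066,0.32],[0.373,-0.066,0.36],[0.373,-0.066,0.36],[0.373,-0.066,0.36]],"angular":[[0,0,0],[0,0,0],[0,0,0],[0,0,0],[0,0,0],[0,0,0],[0,0,0],[0,0,0],[0,0,0],[0,0,0],[0,0,0]],"grip":[0.8,0.8,0.8,0.8,0.8,0.8,0.8,0.8,0.8,0.8,0.8]}' 20
python3 - <<'E'
from h import *
shares(.427,.2512,.0255)
E
```

```text
time: 8.48
position: [0.4202, 0.246, 0.0292]
orientation: [0.807, 0.59, -0.003, -0.001]
contact_force: [-0.3, -0.5, -0.1]
opening: 0.07
grasp_force: 0.0
lin [0.0176, 0.0122, 0.0091] ang [-0.0007, 0.0006, 0.0001] rows 0.2
```

```bash
python3 -m inch '{"linear":[[0.018,0.012,0],[0.018,0.012,0.009],[0.018,0.012,0.009],[0.018,0.012,0.009]],"angular":[[0,0,0],[0,0,0],[0,0,0],[0,0,0]],"grip":[0.8,0.8,0.8,0.8]}' 20
python3 - <<'E'
from h import *
shares(.427,.2512,.0255)
E
```

```text
time: 8.82
position: [0.4298, 0.2526, 0.0282]
orientation: [0.807, 0.591, 0.001, 0.0]
contact_force: [-1.0, -0.5, 0.2]
opening: 0.07
grasp_force: 0.0
lin [-0.0054, -0.0056, 0.0068] ang [0.0002, -0.0002, 0.0001] rows 0.1
```

```bash
python3 - <<'E'
from h import *
from plant import capture,monitor
for i in range(5):
    c=capture("wrist");s=monitor.observe();print(np.round(s["position"],4),np.round(c["xyz"],4),np.round(s["joints"],4))
E
```

```text
[0.4295 0.2524 0.0282] [0.4525 0.3259 0.1693] [ 3.9260e-01  5.2620e-01  1.9338e+00 -1.0000e-04  6.8030e-01  7.0010e-01]
[0.4294 0.2524 0.0281] [0.4523 0.3258 0.1692] [ 3.927e-01  5.263e-01  1.934e+00 -1.000e-04  6.803e-01  7.001e-01]
[0.4293 0.2523 0.028 ] [0.4521 0.3257 0.1691] [ 3.9260e-01  5.2640e-01  1.9342e+00 -2.0000e-04  6.8020e-01  7.0010e-01]
[0.4292 0.2522 0.0279] [0.452  0.3257 0.169 ] [ 3.9260e-01  5.2660e-01  1.9343e+00 -2.0000e-04  6.8010e-01  7.0010e-01]
[0.4291 0.2523 0.0278] [0.452  0.3256 0.1689] [ 3.9260e-01  5.2680e-01  1.9343e+00 -1.0000e-04  6.8010e-01  7.0010e-01]
```

```bash
python3 -m inch '{"linear":[[0,-0.004,0.004],[0,-0.004,0.004],[0,-0.004,0.004],[0,-0.004,0.004],[0,-0.004,0.004],[0,-0.004,0.004],[0,-0.004,0.004],[0,-0.004,0.004],[0,-0.004,0.004]],"angular":[[0,0,0],[0,0,0],[0,0,0],[0,0,0],[0,0,0],[0,0,0],[0,0,0],[0,0,0],[0,0,0]],"grip":[0.3,0.3,0.3,0.3,0.3,0.3,0.3,0.3,0.3]}' 20
python3 -m inch '{"linear":[[0,0,-0.05],[0,0,-0.15],[0,0,-0.26],[0,0,-0.28],[0,0,-0.28],[0,0,-0.28],[0,0,-0.28],[0,0,-0.28]],"angular":[[0,0,0],[0,0,0],[0,0,0],[0,0,0],[0,0,0],[0,0,0],[0,0,0],[0,0,0]],"grip":[0.3,0.3,0.3,0.3,0.3,0.3,0.3,0.3]}' 20
python3 - <<'E'
from h import *
shares(.4805,-.2806,.135)
E
```

```text
time: 9.82
position: [0.4275, 0.2527, 0.0258]
orientation: [0.807, 0.591, -0.0, 0.0]
contact_force: [-0.7, 0.5, 0.4]
opening: 0.0351
grasp_force: 20.0
time: 10.48
position: [0.4262, 0.2521, 0.1361]
orientation: [0.807, 0.59, -0.002, -0.0]
contact_force: [0.4, -0.3, -0.9]
opening: 0.035
grasp_force: 20.0
lin [-1.2282, 0.5324, 0.0044] ang [-0.0004, 0.0004, 0.0001] rows 12.8
```

```bash
python3 -m inch '{"linear":[[-0.08,0.04,0],[-0.17,0.07,0],[-0.26,0.11,0],[-0.35,0.15,0],[-0.44,0.19,0],[-0.53,0.23,0],[-0.62,0.27,0],[-0.71,0.31,0],[-0.8,0.35,0],[-0.89,0.39,0],[-0.97,0.43,0],[-1,0.44,0]],"angular":[[0,0,0],[0,0,0],[0,0,0],[0,0,0],[0,0,0],[0,0,0],[0,0,0],[0,0,0],[0,0,0],[0,0,0],[0,0,0],[0,0,0]],"grip":[0.3,0.3,0.3,0.3,0.3,0.3,0.3,0.3,0.3,0.3,0.3,0.3]}' 20
python3 -m inch '{"linear":[[-0.08,0.03,0],[-0.16,0.07,0],[-0.22,0.09,0],[-0.228,0.092,0],[-0.228,0.092,0],[-0.228,0.092,0],[-0.228,0.092,0],[-0.228,0.092,0]],"angular":[[0,0,0],[0,0,0],[0,0,0],[0,0,0],[0,0,0],[0,0,0],[0,0,0],[0,0,0]],"grip":[0.3,0.3,0.3,0.3,0.3,0.3,0.3,0.3]}' 20
python3 - <<'E'
from h import *
shares(.4805,-.2806,.0365)
E
```

```text
time: 11.48
position: [0.4752, -0.1864, 0.1366]
orientation: [0.808, 0.589, -0.0, 0.001]
contact_force: [0.2, -0.9, -0.1]
opening: 0.0352
grasp_force: 20.0
time: 12.15
position: [0.4813, -0.278, 0.1374]
orientation: [0.807, 0.591, -0.0, -0.001]
contact_force: [0.9, 0.2, -1.3]
opening: 0.0349
grasp_force: 20.0
lin [-0.0069, 0.0005, 0.2523] ang [-0.0003, -0.0001, 0.0003] rows 2.4
```

```bash
python3 -m inch '{"linear":[[-0.007,0,0],[-0.007,0,0.08],[-0.007,0,0.15],[-0.007,0,0.2],[-0.007,0,0.23],[-0.007,0,0.243],[-0.007,0,0.243],[-0.007,0,0.243],[-0.007,0,0.243],[-0.007,0,0.243]],"angular":[[0,0,0],[0,0,0],[0,0,0],[0,0,0],[0,0,0],[0,0,0],[0,0,0],[0,0,0],[0,0,0],[0,0,0]],"grip":[0.3,0.3,0.3,0.3,0.3,0.3,0.3,0.3,0.3,0.3]}' 20
python3 - <<'E'
from h import *
shares(.4805,-.2806,.0358)
E
```

```text
time: 12.98
position: [0.4817, -0.283, 0.0418]
orientation: [0.807, 0.591, 0.0, 0.001]
contact_force: [0.1, -0.2, -0.5]
opening: 0.035
grasp_force: 20.0
lin [0.0048, -0.0047, 0.0151] ang [0.0003, 0.0001, 0.0001] rows 0.2
```

```bash
python3 -m inch '{"linear":[[0.005,-0.005,0.005],[0.005,-0.005,0.01],[0.005,-0.005,0.014],[0.005,-0.005,0.014],[0.005,-0.005,0.014],[0.005,-0.005,0.014]],"angular":[[0,0,0],[0,0,0],[0,0,0],[0,0,0],[0,0,0],[0,0,0]],"grip":[0.3,0.3,0.3,0.3,0.3,0.3]}' 20
python3 - <<'E'
from h import *
shares(.4805,-.2806,.0358)
E
```

```text
time: 13.48
position: [0.4795, -0.2798, 0.0358]
orientation: [0.807, 0.591, -0.0, 0.0]
contact_force: [-1.6, 1.5, 7.0]
opening: 0.0351
grasp_force: 20.0
lin [-0.0011, 0.0029, -0.0001] ang [0.0, 0.0, 0.0001] rows 0.0
```

```bash
python3 -m inch '{"linear":[[0,0,0],[0,0,0],[0,0,0],[0,0,0],[0,0,-0.05],[0,0,-0.15],[0,0,-0.25],[0,0,-0.35],[0,0,-0.35],[0,0,-0.35],[0,0,-0.35]],"angular":[[0,0,0],[0,0,0],[0,0,0],[0,0,0],[0,0,0],[0,0,0],[0,0,0],[0,0,0],[0,0,0],[0,0,0],[0,0,0]],"grip":[0.6,0.6,0.7,0.7,0.7,0.7,0.7,0.7,0.7,0.7,0.7]}' 20
python3 - <<'E'
from h import *
shares(.5315,.2575,.17)
E
```

```text
time: 14.4
position: [0.4792, -0.2797, 0.1746]
orientation: [0.807, 0.591, -0.0, -0.0]
contact_force: [0.5, 0.2, -0.5]
opening: 0.0613
grasp_force: 0.0
lin [1.3195, -0.2817, 0.0117] ang [-0.0001, -0.0, 0.0001] rows 12.9
```

```bash
python3 -m inch '{"linear":[[0.09,-0.02,0],[0.18,-0.04,0],[0.27,-0.06,0],[0.36,-0.08,0],[0.45,-0.1,0],[0.54,-0.12,0],[0.63,-0.13,0],[0.72,-0.15,0],[0.81,-0.17,0],[0.9,-0.19,0],[1,-0.21,0],[1,-0.25,0]],"angular":[[0,0,0],[0,0,0],[0,0,0],[0,0,0],[0,0,0],[0,0,0],[0,0,0],[0,0,0],[0,0,0],[0,0,0],[0,0,0],[0,0,0]],"grip":[0.8,0.8,0.8,0.8,0.8,0.8,0.8,0.8,0.8,0.8,0.8,0.8]}' 20
python3 -m inch '{"linear":[[0.1,-0.01,0],[0.2,-0.02,0],[0.3,-0.03,0],[0.32,-0.03,0],[0.32,-0.03,0],[0.32,-0.03,0],[0.32,-0.03,0],[0.32,-0.03,0]],"angular":[[0,0,0],[0,0,0],[0,0,0],[0,0,0],[0,0,0],[0,0,0],[0,0,0],[0,0,0]],"grip":[0.8,0.8,0.8,0.8,0.8,0.8,0.8,0.8]}' 20
python3 - <<'E'
from h import *
shares(.5315,.2575,.0255)
E
```

```text
time: 15.4
position: [0.5071, 0.1368, 0.1732]
orientation: [0.806, 0.592, 0.001, -0.001]
contact_force: [0.5, 0.9, 0.1]
opening: 0.0701
grasp_force: 0.0
time: 16.07
position: [0.5318, 0.2554, 0.1743]
orientation: [0.807, 0.59, -0.001, -0.0]
contact_force: [-0.3, -0.7, -0.4]
opening: 0.0702
grasp_force: 0.0
lin [0.0055, -0.0018, 0.3719] ang [-0.0002, 0.0003, -0.0002] rows 3.6
```

```bash
python3 -m inch '{"linear":[[0.005,-0.002,0.05],[0.005,-0.002,0.15],[0.005,-0.002,0.25],[0.005,-0.002,0.32],[0.005,-0.002,0.365],[0.005,-0.002,0.368],[0.005,-0.002,0.368],[0.005,-0.002,0.368],[0.005,-0.002,0.368]],"angular":[[0,0,0],[0,0,0],[0,0,0],[0,0,0],[0,0,0],[0,0,0],[0,0,0],[0,0,0],[0,0,0]],"grip":[0.8,0.8,0.8,0.8,0.8,0.8,0.8,0.8,0.8]}' 20
python3 - <<'E'
from h import *
shares(.5315,.2575,.0255)
E
```

```text
time: 16.82
position: [0.5339, 0.2593, 0.0296]
orientation: [0.807, 0.59, 0.001, 0.0]
contact_force: [0.6, -0.4, 1.1]
opening: 0.0699
grasp_force: 0.0
lin [-0.0061, -0.0044, 0.0103] ang [0.0004, -0.0003, -0.0] rows 0.1
```

```bash
python3 -m inch '{"linear":[[-0.005,-0.004,0.008],[-0.005,-0.004,0.008],[-0.005,-0.004,0.008],[-0.005,-0.004,0.008],[-0.005,-0.004,0.008],[-0.005,-0.004,0.008],[-0.005,-0.004,0.008],[-0.005,-0.004,0.008],[-0.005,-0.004,0.008],[-0.005,-0.004,0.008],[-0.005,-0.004,0.008]],"angular":[[0,0,0],[0,0,0],[0,0,0],[0,0,0],[0,0,0],[0,0,0],[0,0,0],[0,0,0],[0,0,0],[0,0,0],[0,0,0]],"grip":[0.8,0.8,0.3,0.3,0.3,0.3,0.3,0.3,0.3,0.3,0.3]}' 20
python3 -m inch '{"linear":[[0,0,-0.05],[0,0,-0.15],[0,0,-0.26],[0,0,-0.28],[0,0,-0.28],[0,0,-0.28],[0,0,-0.28],[0,0,-0.28]],"angular":[[0,0,0],[0,0,0],[0,0,0],[0,0,0],[0,0,0],[0,0,0],[0,0,0],[0,0,0]],"grip":[0.3,0.3,0.3,0.3,0.3,0.3,0.3,0.3]}' 20
python3 - <<'E'
from h import *
shares(.4997,-.2197,.135)
E
```

```text
time: 17.73
position: [0.5304, 0.2579, 0.0246]
orientation: [0.807, 0.591, -0.0, 0.0]
contact_force: [0.2, 0.3, -0.5]
opening: 0.0351
grasp_force: 20.0
time: 18.4
position: [0.5288, 0.2573, 0.1345]
orientation: [0.807, 0.591, -0.002, -0.001]
contact_force: [-0.3, 0.4, -0.9]
opening: 0.0348
grasp_force: 20.0
lin [-1.1586, 0.2916, 0.0007] ang [-0.0005, 0.0004, 0.0001] rows 11.5
```

```bash
python3 -m inch '{"linear":[[-0.08,0.02,0],[-0.17,0.04,0],[-0.26,0.07,0],[-0.35,0.09,0],[-0.44,0.11,0],[-0.53,0.13,0],[-0.62,0.15,0],[-0.71,0.18,0],[-0.8,0.2,0],[-0.89,0.22,0],[-0.97,0.24,0],[-1,0.25,0]],"angular":[[0,0,0],[0,0,0],[0,0,0],[0,0,0],[0,0,0],[0,0,0],[0,0,0],[0,0,0],[0,0,0],[0,0,0],[0,0,0],[0,0,0]],"grip":[0.3,0.3,0.3,0.3,0.3,0.3,0.3,0.3,0.3,0.3,0.3,0.3]}' 20
python3 -m inch '{"linear":[[-0.08,0.02,0],[-0.14,0.04,0],[-0.159,0.042,0],[-0.159,0.042,0],[-0.159,0.042,0],[-0.159,0.042,0],[-0.159,0.042,0],[-0.159,0.042,0]],"angular":[[0,0,0],[0,0,0],[0,0,0],[0,0,0],[0,0,0],[0,0,0],[0,0,0],[0,0,0]],"grip":[0.3,0.3,0.3,0.3,0.3,0.3,0.3,0.3]}' 20
python3 - <<'E'
from h import *
shares(.4997,-.2197,.0346)
E
```

```text
time: 19.4
position: [0.5036, -0.1572, 0.1352]
orientation: [0.808, 0.589, -0.001, -0.0]
contact_force: [0.9, 1.3, -2.3]
opening: 0.0349
grasp_force: 20.0
time: 20.07
position: [0.5013, -0.2179, 0.1366]
orientation: [0.807, 0.591, -0.0, -0.0]
contact_force: [-0.1, -0.1, -0.4]
opening: 0.0351
grasp_force: 20.0
lin [-0.0056, -0.0024, 0.255] ang [-0.0001, -0.0, 0.0003] rows 2.4
```

```bash
python3 -m inch '{"linear":[[-0.005,-0.002,0],[-0.005,-0.002,0.08],[-0.005,-0.002,0.15],[-0.005,-0.002,0.2],[-0.005,-0.002,0.23],[-0.005,-0.002,0.243],[-0.005,-0.002,0.243],[-0.005,-0.002,0.243],[-0.005,-0.002,0.243],[-0.005,-0.002,0.243]],"angular":[[0,0,0],[0,0,0],[0,0,0],[0,0,0],[0,0,0],[0,0,0],[0,0,0],[0,0,0],[0,0,0],[0,0,0]],"grip":[0.3,0.3,0.3,0.3,0.3,0.3,0.3,0.3,0.3,0.3]}' 20
python3 - <<'E'
from h import *
shares(.4997,-.2197,.0346)
E
```

```text
time: 20.9
position: [0.5008, -0.2214, 0.0406]
orientation: [0.807, 0.591, 0.0, 0.001]
contact_force: [0.4, -0.9, -0.4]
opening: 0.0349
grasp_force: 20.0
lin [0.0033, -0.0041, 0.015] ang [0.0003, 0.0001, 0.0001] rows 0.2
```

```bash
python3 -m inch '{"linear":[[0.002,-0.003,0.005],[0.002,-0.003,0.01],[0.002,-0.003,0.014],[0.002,-0.003,0.014],[0.002,-0.003,0.014],[0.002,-0.003,0.014]],"angular":[[0,0,0],[0,0,0],[0,0,0],[0,0,0],[0,0,0],[0,0,0]],"grip":[0.3,0.3,0.3,0.3,0.3,0.3]}' 20
python3 - <<'E'
from h import *
shares(.4997,-.2197,.0346)
E
```

```text
time: 21.4
position: [0.4992, -0.2199, 0.0346]
orientation: [0.807, 0.591, 0.0, 0.0]
contact_force: [-0.5, 1.7, 7.0]
opening: 0.0352
grasp_force: 20.0
lin [0.0008, 0.001, -0.0001] ang [0.0001, 0.0, 0.0001] rows 0.0
```

```bash
python3 -m inch '{"linear":[[0,0,0],[0,0,0],[0,0,0],[0,0,0],[0,0,-0.05],[0,0,-0.15],[0,0,-0.25],[0,0,-0.35],[0,0,-0.35],[0,0,-0.35],[0,0,-0.35]],"angular":[[0,0,0],[0,0,0],[0,0,0],[0,0,0],[0,0,0],[0,0,0],[0,0,0],[0,0,0],[0,0,0],[0,0,0],[0,0,0]],"grip":[0.6,0.6,0.7,0.7,0.7,0.7,0.7,0.7,0.7,0.7,0.7]}' 20
python3 - <<'E'
from h import *
shares(.4395,.1065,.17)
E
```

```text
time: 22.32
position: [0.4987, -0.2196, 0.1734]
orientation: [0.807, 0.591, -0.0, -0.0]
contact_force: [-0.2, 0.5, -1.2]
opening: 0.0618
grasp_force: 0.0
lin [0.7323, -0.3877, 0.0087] ang [-0.0001, 0.0, 0.0001] rows 7.9
```

```bash
python3 -m inch '{"linear":[[0.09,-0.05,0],[0.18,-0.1,0],[0.27,-0.15,0],[0.36,-0.2,0],[0.45,-0.24,0],[0.54,-0.29,0],[0.63,-0.33,0],[0.71,-0.38,0],[0.732,-0.388,0],[0.732,-0.388,0],[0.732,-0.388,0],[0.732,-0.388,0]],"angular":[[0,0,0],[0,0,0],[0,0,0],[0,0,0],[0,0,0],[0,0,0],[0,0,0],[0,0,0],[0,0,0],[0,0,0],[0,0,0],[0,0,0]],"grip":[0.8,0.8,0.8,0.8,0.8,0.8,0.8,0.8,0.8,0.8,0.8,0.8]}' 20
python3 - <<'E'
from h import *
shares(.4395,.1065,.0255)
E
```

```text
time: 23.32
position: [0.4397, 0.105, 0.173]
orientation: [0.807, 0.59, -0.001, -0.0]
contact_force: [-0.2, -0.8, 0.3]
opening: 0.0702
grasp_force: 0.0
lin [0.0038, -0.0012, 0.3689] ang [-0.0002, 0.0002, 0.0] rows 3.5
```

```bash
python3 -m inch '{"linear":[[0.003,0,0.05],[0.003,0,0.15],[0.003,0,0.25],[0.003,0,0.32],[0.003,0,0.365],[0.003,0,0.365],[0.003,0,0.365],[0.003,0,0.365],[0.003,0,0.365]],"angular":[[0,0,0],[0,0,0],[0,0,0],[0,0,0],[0,0,0],[0,0,0],[0,0,0],[0,0,0],[0,0,0]],"grip":[0.8,0.8,0.8,0.8,0.8,0.8,0.8,0.8,0.8]}' 20
python3 - <<'E'
from h import *
shares(.4395,.1065,.0255)
E
```

```text
time: 24.07
position: [0.4416, 0.1069, 0.0291]
orientation: [0.807, 0.59, 0.001, 0.001]
contact_force: [0.0, 0.4, -0.6]
opening: 0.0705
grasp_force: 0.0
lin [-0.0024, -0.0047, 0.009] ang [0.0004, -0.0001, -0.0001] rows 0.1
```

```bash
python3 -m inch '{"linear":[[-0.002,-0.004,0.006],[-0.002,-0.004,0.006],[-0.002,-0.004,0.006],[-0.002,-0.004,0.006],[-0.002,-0.004,0.006],[-0.002,-0.004,0.006],[-0.002,-0.004,0.006],[-0.002,-0.004,0.006],[-0.002,-0.004,0.006],[-0.002,-0.004,0.006],[-0.002,-0.004,0.006]],"angular":[[0,0,0],[0,0,0],[0,0,0],[0,0,0],[0,0,0],[0,0,0],[0,0,0],[0,0,0],[0,0,0],[0,0,0],[0,0,0]],"grip":[0.8,0.8,0.3,0.3,0.3,0.3,0.3,0.3,0.3,0.3,0.3]}' 20
python3 -m inch '{"linear":[[0,0,-0.05],[0,0,-0.15],[0,0,-0.26],[0,0,-0.28],[0,0,-0.28],[0,0,-0.28],[0,0,-0.28],[0,0,-0.28]],"angular":[[0,0,0],[0,0,0],[0,0,0],[0,0,0],[0,0,0],[0,0,0],[0,0,0],[0,0,0]],"grip":[0.3,0.3,0.3,0.3,0.3,0.3,0.3,0.3]}' 20
python3 - <<'E'
from h import *
shares(.519,-.159,.135)
E
```

```text
time: 24.98
position: [0.4384, 0.1071, 0.0255]
orientation: [0.807, 0.591, -0.0, 0.0]
contact_force: [0.2, 0.5, 1.1]
opening: 0.0351
grasp_force: 20.0
time: 25.65
position: [0.4369, 0.1069, 0.1358]
orientation: [0.807, 0.591, -0.002, -0.001]
contact_force: [0.2, 0.3, -1.3]
opening: 0.0351
grasp_force: 20.0
lin [-0.5714, 0.3967, 0.0016] ang [-0.0005, 0.0002, 0.0001] rows 6.7
```

```bash
python3 -m inch '{"linear":[[-0.08,0.05,0],[-0.16,0.11,0],[-0.24,0.17,0],[-0.32,0.22,0],[-0.4,0.28,0],[-0.48,0.33,0],[-0.55,0.38,0],[-0.571,0.397,0],[-0.571,0.397,0],[-0.571,0.397,0],[-0.571,0.397,0],[-0.571,0.397,0]],"angular":[[0,0,0],[0,0,0],[0,0,0],[0,0,0],[0,0,0],[0,0,0],[0,0,0],[0,0,0],[0,0,0],[0,0,0],[0,0,0],[0,0,0]],"grip":[0.3,0.3,0.3,0.3,0.3,0.3,0.3,0.3,0.3,0.3,0.3,0.3]}' 20
python3 - <<'E'
from h import *
shares(.519,-.159,.0355)
E
```

```text
time: 26.65
position: [0.5194, -0.1567, 0.1368]
orientation: [0.807, 0.591, -0.001, -0.001]
contact_force: [-0.4, 0.1, -0.9]
opening: 0.0353
grasp_force: 20.0
lin [-0.0059, 0.0013, 0.2534] ang [-0.0004, -0.0001, 0.0003] rows 2.4
```

```bash
python3 -m inch '{"linear":[[-0.005,0.001,0],[-0.005,0.001,0.08],[-0.005,0.001,0.15],[-0.005,0.001,0.2],[-0.005,0.001,0.23],[-0.005,0.001,0.241],[-0.005,0.001,0.241],[-0.005,0.001,0.241],[-0.005,0.001,0.241],[-0.005,0.001,0.241]],"angular":[[0,0,0],[0,0,0],[0,0,0],[0,0,0],[0,0,0],[0,0,0],[0,0,0],[0,0,0],[0,0,0],[0,0,0]],"grip":[0.3,0.3,0.3,0.3,0.3,0.3,0.3,0.3,0.3,0.3]}' 20
python3 - <<'E'
from h import *
shares(.519,-.159,.0355)
E
```

```text
time: 27.48
position: [0.5213, -0.161, 0.0422]
orientation: [0.807, 0.591, 0.0, 0.001]
contact_force: [-0.3, 0.1, -0.6]
opening: 0.0349
grasp_force: 20.0
lin [0.003, -0.0069, 0.0167] ang [0.0003, 0.0001, 0.0001] rows 0.2
```

```bash
python3 -m inch '{"linear":[[0.001,-0.005,0.005],[0.001,-0.005,0.01],[0.001,-0.005,0.015],[0.001,-0.005,0.015],[0.001,-0.005,0.015],[0.001,-0.005,0.015]],"angular":[[0,0,0],[0,0,0],[0,0,0],[0,0,0],[0,0,0],[0,0,0]],"grip":[0.3,0.3,0.3,0.3,0.3,0.3]}' 20
python3 - <<'E'
from h import *
shares(.519,-.159,.0355)
E
```

```text
time: 27.98
position: [0.5186, -0.1598, 0.0354]
orientation: [0.807, 0.591, 0.0, 0.0]
contact_force: [-1.1, 0.3, 5.1]
opening: 0.0349
grasp_force: 20.0
lin [0.0021, 0.0003, -0.0003] ang [0.0, 0.0, 0.0001] rows 0.0
```

Release, rise, and back off along −x (towards pad3) so the wrist camera sees the row.

```bash
python3 -m inch '{"linear":[[0,0,0],[0,0,0],[0,0,0],[0,0,0],[0,0,-0.05],[0,0,-0.15],[0,0,-0.25],[0,0,-0.35],[-0.1,0,-0.4],[-0.2,0,-0.4],[-0.3,0,-0.4],[-0.4,0,-0.4]],"angular":[[0,0,0],[0,0,0],[0,0,0],[0,0,0],[0,0,0],[0,0,0],[0,0,0],[0,0,0],[0,0,0],[0,0,0],[0,0,0],[0,0,0]],"grip":[0.6,0.6,0.7,0.7,0.7,0.7,0.7,0.7,0.7,0.7,0.7,0.7]}' 20
python3 -m inch '{"linear":[[-0.1,0,-0.05],[-0.15,0,-0.1],[-0.15,0,-0.1],[-0.15,0,-0.1],[-0.15,0,-0.1],[-0.15,0,-0.1]],"angular":[[0,0,0],[0,0,0],[0,0,0],[0,0,0],[0,0,0],[0,0,0]],"grip":[0.7,0.7,0.7,0.7,0.7,0.7]}'
python3 - <<'E'
from h import *
from plant import capture
w=capture("wrist")["image"][:330,150:400];s=capture("scene")["image"][140:320,170:380]
h=500;f=lambda i:cv2.resize(i,(int(i.shape[1]*h/i.shape[0]),h),interpolation=cv2.INTER_CUBIC)
o=np.hstack([f(w),f(s)]);o=cv2.resize(o,None,fx=min(1,800/o.shape[1]),fy=min(1,800/o.shape[1]));cv2.imwrite("pics/f.png",o[:,:,::-1])
E
```

```text
time: 28.98
position: [0.4699, -0.3139, 0.1961]
orientation: [0.807, 0.591, 0.0, 0.001]
contact_force: [0.7, 0.8, 0.8]
opening: 0.0617
grasp_force: 0.0
time: 29.48
position: [0.4518, -0.3674, 0.2338]
orientation: [0.807, 0.591, -0.0, -0.001]
contact_force: [0.1, 0.3, -0.2]
opening: 0.0615
grasp_force: 0.0
```

View pics/f.png

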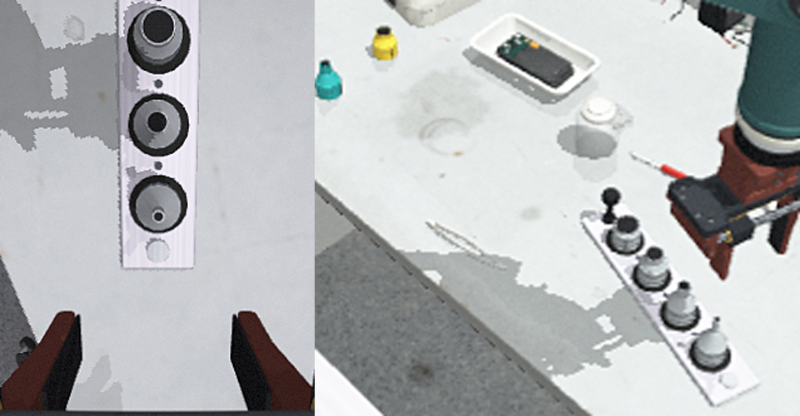

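All four nozzles stand on their pads in order, from a next to the pin (626,235) to d at the far end (711,350). Rubber is visible round each one, and the jar and look-alikes haven't moved.

```bash
python3 -c "
from plant import bot;print(bot.hand_in())"
```

```text
the job is handed in; nothing more can be done
None
```

I set the four nozzles upright on the four pads in height order, shortest next to the pin and tallest at the far end, left the jar and look-alikes untouched, and handed the job in at about 30 s on the robot's clock.

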